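# Pass the yellow slide box through the clean cabinet's hatch

### The arm

A 6-joint arm with a two-finger parallel gripper is mounted at the origin on the work surface. World frame = base frame: x ahead of the robot, y to its left, z up, the work surface at z = 0. Lengths are in m, angles in rad, forces in N, time in s.
With the tool pointing down it reaches from about 0.3 to 0.875 m from the base axis. Payload 6.4 kg.
Tool frame: the origin (TCP) lies between the finger pads; the fingertips stand 19 mm ahead of it and the grasp point (between the pads) is the TCP; z points along the fingers, y is the direction in which the jaws open and shut (so a half turn about z gives the same grasp; the last joint's range is limited). The gripper opens to 85 mm and grips with 20 to 120 N. Pads are 22 mm wide; open, the fingers measure 114 mm over their backs; the gripper's body (76 mm by 85 mm) begins 54 mm behind the grasp point. The pads swing forward as they close: fully open they stand 13 mm farther back than shut.
Start: joints at [0.917, 0.181, 1.607, -0, 1.354, -0.206], TCP at [0.249, 0.518, 0.25] pointing down, gripper open.
Joint ranges: [-2.99, 2.99], [-0.89, 2.07], [0.3, 2.58], [-1.14, 4.28], [0, 2.63], [-3.12, 3.12]. Speed limits (rad/s): [2.57, 2.57, 3.01, 3.14, 3.14, 3.14].

### API

Orientations are given as a unit quaternion [w, x, y, z].
In Python, from bench import * gives the robot as it stands.
- The arm moves only by the tool apply_moves, never from a script. Its argument "moves" is a list that holds one entry, the list of rows, each a list of 7 numbers: the shift along the tool's x, y, z in cm, then the turn, a rotation vector about the tool's x, y, z in rad, then the opening, from 0 (shut) to 1 (fully open). A call has 1 to 8 rows; each row is the pose to reach, as a shift and turn from the pose commanded when the call began, along the tool's axes at that moment; what a row does not reach only later rows make up. A row lasts 1/10 s, in which the tool goes at most 50 mm and 8.59 degrees, less where a joint would pass 70% of its speed; a pose out of reach is approached as far as the arm can. A call with a gripper value outside its range is refused whole. The fingers move at their own pace and stop on an object; the grip force is fixed at half the most. Time passes only in rows, so rows that repeat a pose let the fingers close. It gives the time, the measured TCP pose, the force and the opening at its end, in the units of the state.
- get_obs(): the state, without advancing time (a new reading comes with each control period).
- camera(name): name is "scene" or "top" or "wrist"; returns the picture (420x560x3 uint8, red, green, blue); there is no depth.
- get_calibration(name): a dict with "vertical_fov" (degrees; the focal length in pixels is half the picture's height over the tangent of half this angle, whatever the lens; pixels are square), "cx", "cy" (the principal point, pixels), "k1" (the pictures are not rectified: a ray, as slopes to the right and down, at radius r is drawn at 1 + k1 r^2 times it, then the intrinsics apply), "R" (3x3) and "t" (3): a world point X has camera coordinates R X + t. Camera axes: x right, y down, z forward; pixel columns grow to the right and rows downward; lengths in m; the calibration is good to about 2 mm. A picture is of the moment at which its call begins: read the wrist's pose just before it. get_calibration takes no time and is no camera call; for the wrist camera it gives the pose at the moment of the call.
- hand_in(): hands the job in, once; it reports no verdict.
The state is a dict: "time_s": time; "q": joint angles; "dq": joint speeds; "joint_efforts": joint torques, N m; "eef_pos": TCP position; "eef_rot": TCP orientation; "wrist_force": force on the tool from outside, world axes, zero at the start; "torque": the same for the moment, N m; "opening": opening from 0.0 (shut) to 1.0 (fully open).
Only numpy, scipy, OpenCV 4.12 (cv2) and the standard library are available. Lean on these libraries where they do the work, as an engineer would, in place of code of your own. Each camera call takes 0.05 s, during which the arm holds its last target. There are 200 camera calls.

### The job

Pass the yellow slide box in to the clean cabinet: set it gently, upright, on the floor of the hatch chamber through the open outer door (clear lid, blue grip), slide that door fully shut, and only then slide the red inner door fully open, so that it can be taken from the cabinet side. The two doors must never be open at the same time; leave the box in the chamber.

Things in the scene. Friction and masses are not known exactly. Their poses are not given: they have to be found in the camera images.
- yellow_box: Closed yellow microscope slide box, 84 x 42 x 36 mm (its x, y, z), about 150 g, with a white paper patch on top. Origin: centre of its underside; z up. It stands on the table among a blue and a green box of the same shape (not wanted) and other lab ware. Grip it across its 42 mm width (y).
- hatch: Fixed white hatch. Origin: on the table below the chamber's middle; z up, +y to the clear cabinet, which begins at y 220 mm, 280 high. Chamber inside: x -70 to 70, y -70 to 100 mm; floor 8 mm, wall tops 62 mm above the table. A roof strip, 66 mm high, covers y 65 to 94 and a 67 mm high neck y 115 to 220; with the outer door open the mouth is x -70 to 70, y -65 to 65 mm.
- outer_door (a joint): Clear lid, 160 (x) x 150 (y) mm, top 71 mm above the table, blue edges; slides along the hatch's -y to open: 0 m shut, 0.15 fully open; starts 0.135 to 0.15. Upright blue grip, 50 (x) x 16 (y) mm, 71 to 119 mm above the table, centred in the hatch frame at x 0, y = -0.005 m - joint value. 2 N friction; stays where left.
- inner_door (a joint): Upright red panel, 140 mm wide, across the chamber's cabinet end; slides along the hatch's -x, out of the side, to open: 0 m shut (at the start), 0.13 fully open. Upright red grip on its upper edge, 16 (x) x 40 (y) mm, 66 to 119 mm above the table, centred in the hatch frame at x = 0.02 m - joint value, y 0.105 m. 2 N friction; stays where left.
Not all that is in view belongs to the job. Of the things that look like the yellow_box, the larger one is meant.

How it is judged:
On the way, in this order (a step that is already met when the one before it is completed fails the run):
1. the yellow box stands in the chamber, released, the outer door still open and the inner door shut (x of yellow_box in the frame of hatch between -0.05 and 0.05 m and y of yellow_box in the frame of hatch between -0.05 and 0.07 m and z of yellow_box in the frame of hatch between 0 and 0.02 m and angle between yellow_box's own z axis and vertical below 0.17 rad and linear speed of yellow_box below 0.02 m/s and contact force between the fingers and yellow_box below 0.05 N and value of joint outer_door above 0.02 m and value of joint inner_door below 0.015 m), for 0.2 s.
2. the outer door is shut on it, the inner door still shut (x of yellow_box in the frame of hatch between -0.05 and 0.05 m and y of yellow_box in the frame of hatch between -0.05 and 0.07 m and z of yellow_box in the frame of hatch between 0 and 0.02 m and angle between yellow_box's own z axis and vertical below 0.17 rad and value of joint outer_door below 0.012 m and value of joint inner_door below 0.015 m), for 0.2 s.
3. the inner door is open, the outer door still shut (value of joint outer_door below 0.012 m and value of joint inner_door above 0.11 m), for 0.2 s.
At the end, for the whole second after the job is handed in: The yellow box stands upright (within 10 degrees) at rest on the chamber floor, its centre within 50 mm of the chamber's middle line in x and between -50 and +70 mm in y of the hatch; the outer door is shut to within 12 mm and the inner door open by more than 110 mm of its 130 (all of step 3 and x of yellow_box in the frame of hatch between -0.05 and 0.05 m and y of yellow_box in the frame of hatch between -0.05 and 0.07 m and z of yellow_box in the frame of hatch between 0 and 0.02 m and angle between yellow_box's own z axis and vertical below 0.17 rad and linear speed of yellow_box below 0.02 m/s); the robot touches nothing.
It fails at once if both doors open at once (outer by more than 20 mm while inner by more than 20 mm) (value of joint each of outer_door, inner_door above 0.02 m).
It fails at once if the yellow box is dropped (untouched by the fingers, it moves faster than 0.7 m/s, a fall of some 25 mm) (contact force between the fingers and yellow_box below 0.05 N and linear speed of yellow_box above 0.7 m/s).
It also fails if it takes over 61 s, if anything falls off the work surface, if the arm or the gripper's body presses on something with over 40 N, if the wrist force passes 120 N, or if a joint passes its speed limit or range.

## Working session

There is one attempt and no reset: what is moved stays moved. The work goes in short steps, Python scripts to look and compute and a tool call to move; the robot and the scene stay as the last step left them, time stands still between calls to the robot, and variables do not carry over. Pictures are saved under pics/ and viewed, about 8 in all and at most 12, crops included, and the job is handed in when it is done.

Besides the shell and the picture viewer there is one more tool, called after "Call:" as name([rows], argument=value, ...), one row to a line, values as JSON. apply_moves: Moves the arm, as the interface text tells. Its arguments: {"type":"object","properties":{"moves":{"type":"array","items":{"type":"array","items":{"type":"array","items":{"type":"number"}}}}},"required":["moves"]}

```bash
mkdir -p pics; ls
python3 - <<'E'
from bench import *
import cv2,numpy as np
for n in ("top","scene"):
    im=camera(n); cv2.imwrite(f"pics/{n}0.png",im[:,:,::-1])
    c=get_calibration(n); print(n,{k:np.round(v,4).tolist() for k,v in c.items()})
o=get_obs(); print(o["time_s"],o["eef_pos"],o["eef_rot"],o["opening"])
E
```

```text
pics
top {'vertical_fov': 52.8192, 'cx': 287.0811, 'cy': 210.4366, 'k1': -0.0777, 'R': [[0.0279, -0.9996, -0.0055], [-0.9984, -0.0276, -0.0484], [0.0482, 0.0068, -0.9988]], 't': [-0.0772, 0.5056, 0.8971]}
scene {'vertical_fov': 53.4247, 'cx': 275.8578, 'cy': 208.8275, 'k1': -0.1013, 'R': [[-0.8265, 0.563, 0.0053], [0.4448, 0.6586, -0.6069], [-0.3452, -0.4993, -0.7947]], 't': [0.4693, -0.1505, 1.1155]}
0.1 [0.24869246 0.51795452 0.24950209] [-3.17460258e-04  2.22036400e-01  9.75038084e-01 -6.86037080e-04] 0.9933533605962709
```

View pics/top0.png

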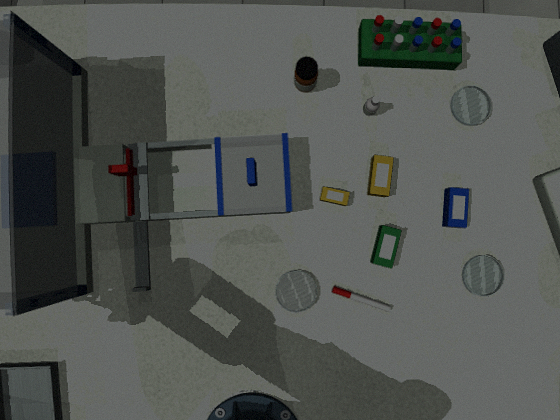

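View pics/scene0.png

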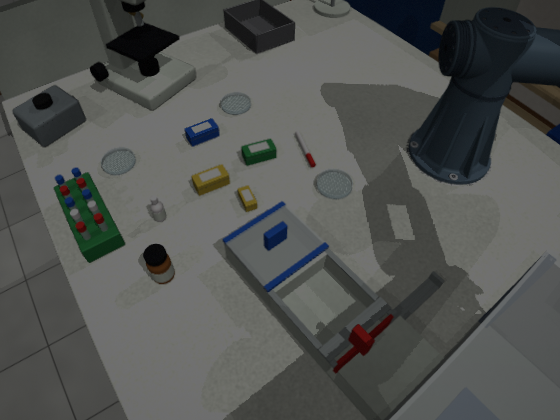

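The large yellow box, at top (381,175) and scene (211,179), is the one wanted. The possible mix-ups are the small yellow box at (335,196), the blue box at (457,207) and the green box at (388,245). The doors' grips are at (252,172) for blue and (118,170) for red. Next I measure these and check my choice in a close crop.

```bash
cat > h.py <<'E'
import cv2,numpy as np
def ray(c,p,H=420):
    f=H/2/np.tan(np.radians(c["vertical_fov"])/2)
    K=np.array([[f,0,c["cx"]],[0,f,c["cy"]],[0,0,1]])
    u=cv2.undistortPoints(np.array(p,float).reshape(-1,1,2),K,np.array([c["k1"],0,0,0,0.]))[:,0]
    R=np.array(c["R"]);t=np.array(c["t"])
    return -R.T@t,np.c_[u,np.ones(len(u))]@R
def onplane(c,p,z):
    o,d=ray(c,p); return o+d*((z-o[2])/d[:,2])[:,None]
def blobs(im,lo,hi,amin=40):
    hsv=cv2.cvtColor(im,cv2.COLOR_RGB2HSV)
    m=cv2.inRange(hsv,lo,hi)
    return [k for k in cv2.findContours(m,cv2.RETR_EXTERNAL,cv2.CHAIN_APPROX_NONE)[0] if cv2.contourArea(k)>amin]
COL=dict(yellow=((18,110,50),(32,255,255)),blue=((105,120,50),(125,255,255)),red=((0,150,60),(6,255,255)))
E
python3 - <<'E'
from bench import *
from h import *
im=cv2.imread("pics/top0.png")[:,:,::-1].copy(); c=get_calibration("top")
Z=dict(yellow=.036,blue=.071,red=.119)
for n,(lo,hi) in COL.items():
    for k in blobs(im,lo,hi):
        w=onplane(c,k[:,0].astype(float),Z[n])[:,:2]
        r=cv2.minAreaRect((w*1000).astype(np.float32))
        print(n,k[:,0].mean(0).round(),cv2.boundingRect(k),[np.round(v,1) for v in r],np.round(cv2.boxPoints(r)).tolist())
cv2.imwrite("pics/crop1.png",cv2.convertScaleAbs(np.vstack([cv2.resize(im[120:300,100:270,::-1],None,fx=3.2,fy=3.2)[:300],cv2.resize(im[140:230,300:470,::-1],None,fx=3.2,fy=3.2)]),alpha=1.8))
E
```

```text
yellow [334. 196.] (320, 187, 30, 19) [array([ 539.9, -161.6]), array([58.1, 30.2]), np.float64(80.3)] [[520.0, -188.0], [550.0, -193.0], [560.0, -135.0], [530.0, -130.0]]
yellow [381. 175.] (370, 155, 24, 41) [array([ 587. , -259.5]), array([41.9, 82.9]), np.float64(84.2)] [[544.0, -276.0], [626.0, -285.0], [630.0, -243.0], [548.0, -234.0]]
blue [458. 207.] (448, 187, 21, 41) [array([ 521.1, -410.6]), array([40.2, 79.7]), np.float64(87.5)] [[480.0, -429.0], [560.0, -432.0], [562.0, -392.0], [482.0, -389.0]]
blue [250. 170.] (246, 158, 9, 26) [array([583.7,  13. ]), array([51.4, 15.9]), np.float64(4.9)] [[557.0, 19.0], [559.0, 3.0], [610.0, 7.0], [609.0, 23.0]]
blue [219. 176.] (214, 137, 10, 79) [array([571.3,  77. ]), array([159.4,  12.3]), np.float64(5.1)] [[491.0, 76.0], [492.0, 64.0], [651.0, 78.0], [650.0, 90.0]]
blue [286. 172.] (282, 133, 10, 79) [array([583. , -60.2]), array([159.5,  11.6]), np.float64(5.0)] [[503.0, -61.0], [504.0, -73.0], [663.0, -59.0], [662.0, -47.0]]
blue [457.  41.] (453, 37, 9, 9) [array([ 870.9, -409.6]), array([16.4, 17.6]), np.float64(46.6)] [[859.
[... 358 characters left out ...]
.0], [923.0, -411.0], [910.0, -398.0]]
blue [418.  21.] (414, 17, 9, 8) [array([ 912.2, -327.7]), array([15.6, 17.5]), np.float64(2.8)] [[904.0, -319.0], [905.0, -337.0], [920.0, -336.0], [920.0, -319.0]]
red [342. 293.] (332, 288, 19, 10) [array([ 350.9, -170. ]), array([34.1,  8.9]), np.float64(73.1)] [[342.0, -185.0], [350.0, -188.0], [360.0, -155.0], [352.0, -152.0]]
red [119. 168.] (111, 165, 17, 7) [array([575.6, 263.6]), array([11.7, 31.9]), np.float64(1.1)] [[569.0, 279.0], [570.0, 248.0], [582.0, 248.0], [581.0, 280.0]]
red [379.  37.] (375, 34, 9, 8) [array([ 848.4, -235.6]), array([15.6, 14.6]), np.float64(45.0)] [[838.0, -236.0], [848.0, -246.0], [859.0, -235.0], [849.0, -225.0]]
```

View pics/crop1.png

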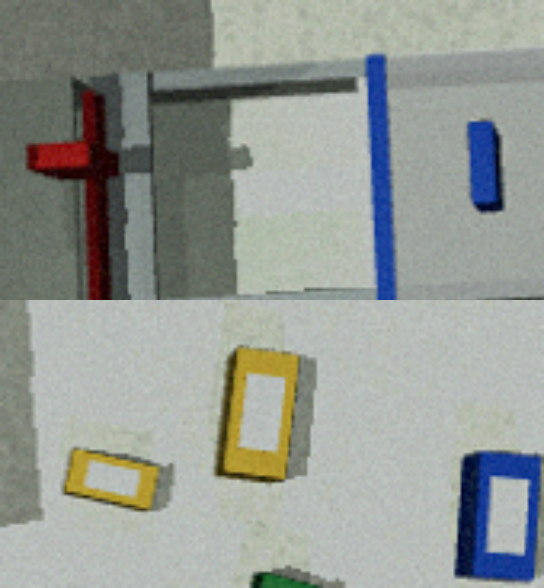

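The crop confirms that the large yellow box, 83 x 42 mm, is the right one; the small one measures 58 x 30 mm. The lid grip and lid edges agree on the lid's centre at (577,8) and a hatch yaw of 4.9°. Next I fix the hatch's y position and plan the first move.

```bash
cat >> h.py <<'E'
from scipy.spatial.transform import Rotation as Ro
def go(o,pos,yaw=None):
    "shift (cm) and turn (rad) in tool axes to reach world pos, jaw axis at yaw deg, tool down"
    w,x,y,z=o["eef_rot"]; R=Ro.from_quat([x,y,z,w])
    s=R.inv().apply(np.array(pos)-o["eef_pos"])*100
    if yaw is None: return np.round(s,2)
    ty=np.array([np.cos(np.radians(yaw)),np.sin(np.radians(yaw)),0]); tz=np.array([0,0,-1.])
    T=Ro.from_matrix(np.c_[np.cross(ty,tz),ty,tz])
    return np.round(np.r_[s,(R.inv()*T).as_rotvec()],3)
E
python3 - <<'E'
from bench import *
from h import *
c=get_calibration("top")
print("cab",onplane(c,[[90,287]],0),onplane(c,[[15,312]],.28))
print("roof edges z66",onplane(c,[[137.5,165],[148.3,165]],.066).round(3).tolist())
print("grip blue",onplane(c,[[252,170.5]],.119).round(3).tolist())
o=get_obs()
for p in ([.255,.2,.28],[.42,-.03,.26],[.587,-.26,.2]): print(go(o,p,84.1))
E
```

```text
cab [[0.32684375 0.36746702 0.        ]] [[0.32381647 0.35621083 0.28      ]]
roof edges z66 [[0.59, 0.247, 0.066], [0.591, 0.224, 0.066]]
grip blue [[0.577, 0.005, 0.119]]
[-1.4335e+01 -2.8392e+01 -3.0120e+00 -1.0000e-03 -1.0000e-03 -3.4500e-01]
[-3.9167e+01 -4.1977e+01 -1.0000e+00 -1.0000e-03 -1.0000e-03 -3.4500e-01]
[-6.4181e+01 -5.5469e+01  5.0120e+00 -1.0000e-03 -1.0000e-03 -3.4500e-01]
```

Call:
apply_moves([
  [[-2.5,-4.3,-1,0,0,0,1],[-4.8,-8.6,-2,0,0,0,1],[-7,-13,-3,0,0,0,1],[-9.5,-18,-3,0,0,0,1],[-12,-23,-3,0,0,0,1],[-14.3,-28.4,-3,0,0,0,1],[-14.3,-28.4,-3,0,0,0,1],[-14.3,-28.4,-3,0,0,0,1]],
])

```text
time_s: 0.9
eef_pos: [0.2548, 0.1984, 0.2801]
eef_rot: [0.001, 0.224, 0.975, -0.0]
wrist_force: [0.4, 0.1, -0.0]
opening: 1.0
```

Run:
```python
from bench import *
from h import *
o=get_obs(); print(o["eef_pos"])
for p in ([.42,-.03,.26],[.587,-.26,.18]): print(go(o,p,84.1))
```

```text
[0.25482501 0.19844326 0.28014978]
[-2.4835e+01 -1.3335e+01  2.0400e+00 -0.0000e+00  1.0000e-03 -3.4900e-01]
[-4.9895e+01 -2.6731e+01  1.0064e+01 -0.0000e+00  1.0000e-03 -3.4900e-01]
```

Call:
apply_moves([
  [[-4.4,-2.3,0,0,0,-0.05,1],[-8.8,-4.7,0.5,0,0,-0.1,1],[-13.2,-7,1,0,0,-0.15,1],[-17.6,-9.4,1.5,0,0,-0.2,1],[-22,-11.7,2,0,0,-0.25,1],[-26.4,-14,3,0,0,-0.3,1],[-30.8,-16.4,4,0,0,-0.349,1],[-35,-18.8,5,0,0,-0.349,1]],
])

```text
time_s: 1.7
eef_pos: [0.4896, -0.1203, 0.2296]
eef_rot: [-0.0, 0.049, 0.999, 0.0]
wrist_force: [1.0, 0.4, 0.8]
opening: 1.003
```

Run:
```python
from bench import *
from h import *
o=get_obs(); print(o["eef_pos"])
print(go(o,[.587,-.26,.18],84.1))
```

```text
[ 0.48963413 -0.12033891  0.22955898]
[-1.1047e+01 -1.2958e+01  4.9450e+00  1.0000e-03 -0.0000e+00  6.0000e-03]
```

Call:
apply_moves([
  [[-3,-3.5,1.3,0,0,0,1],[-6,-7,2.7,0,0,0,1],[-8.5,-10.2,4,0,0,0,1],[-11,-13,4.9,0,0,0.006,1],[-11,-13,4.9,0,0,0.006,1],[-11,-13,4.9,0,0,0.006,1]],
])

```text
time_s: 2.3
eef_pos: [0.5849, -0.2588, 0.1796]
eef_rot: [-0.001, 0.052, 0.999, 0.001]
wrist_force: [0.3, 0.3, 0.3]
opening: 1.002
```

Run:
```python
from bench import *
from h import *
o=get_obs(); c=get_calibration("wrist"); im=camera("wrist"); print(o["eef_pos"],c["t"])
cv2.imwrite("pics/w1.png",im[:,:,::-1])
for k in blobs(im,*COL["yellow"],200):
    w=onplane(c,k[:,0].astype(float),.036)[:,:2]
    r=cv2.minAreaRect((w*1000).astype(np.float32)); print(cv2.boundingRect(k),[np.round(v,1) for v in r],np.round(cv2.boxPoints(r)).tolist())
```

```text
[ 0.58487222 -0.25875143  0.17959933] [ 0.19626287 -0.59673429  0.12704788]
(250, 149, 52, 102) [array([ 583.6, -259.7]), array([41.3, 86.5]), np.float64(84.2)] [[538.0, -276.0], [625.0, -285.0], [629.0, -244.0], [543.0, -235.0]]
(347, 113, 82, 43) [array([ 538.3, -168.8]), array([60. , 28.1]), np.float64(79.1)] [[519.0, -196.0], [546.0, -201.0], [558.0, -142.0], [530.0, -137.0]]
```

View pics/w1.png

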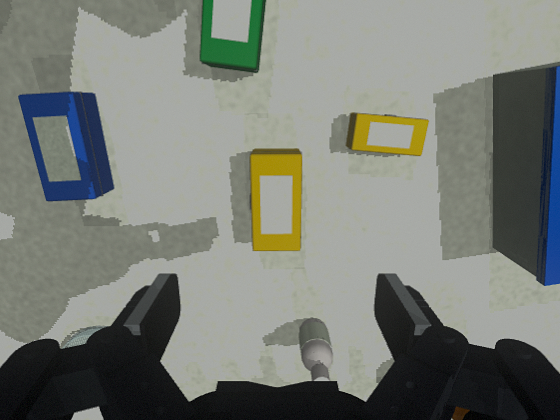

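The wrist view shows the yellow box at (276,200), lined up with the jaws. It measures about (585,-260), which agrees with the top view. I'll go down and grip.

Call:
apply_moves([
  [[0,0.1,4,0,0,0,1],[0,0.1,8,0,0,0,1],[0,0.1,11.5,0,0,0,1],[0,0.1,14,0,0,0,1],[0,0.1,15.3,0,0,0,1],[0,0.1,15.3,0,0,0,1],[0,0.1,15.3,0,0,0,0.3],[0,0.1,15.3,0,0,0,0.3]],
])

```text
time_s: 3.15
eef_pos: [0.5862, -0.259, 0.0309]
eef_rot: [0.002, 0.052, 0.999, -0.001]
wrist_force: [-0.4, -0.8, 0.6]
opening: 0.695
```

Call:
apply_moves([
  [[0,0,0,0,0,0,0.3],[0,0,0,0,0,0,0.3],[0,0,0,0,0,0,0.3],[0,0,0,0,0,0,0.3],[0,0,0,0,0,0,0.3]],
])

```text
time_s: 3.65
eef_pos: [0.586, -0.2593, 0.0307]
eef_rot: [0.001, 0.052, 0.999, -0.001]
wrist_force: [-0.2, 0.5, 7.5]
opening: 0.481
```

Call:
apply_moves([
  [[0,0,-0.5,0,0,0,0],[0,0,-1.5,0,0,0,0],[0,0,-4,0,0,0,0],[0,0,-8,0,0,0,0],[0,0,-11,0,0,0,0],[0,0,-11,0,0,0,0],[0,0,-11,0,0,0,0]],
])

```text
time_s: 4.35
eef_pos: [0.585, -0.2586, 0.1396]
eef_rot: [0.001, 0.052, 0.999, -0.0]
wrist_force: [-0.8, -0.1, -2.7]
opening: 0.478
```

Run:
```python
from bench import *
from h import *
o=get_obs(); print(o["eef_pos"],o["wrist_force"],o["opening"])
c=get_calibration("wrist"); im=camera("wrist"); cv2.imwrite("pics/w2.png",im[:,:,::-1])
O=np.array([.5645,.157]);ey=np.array([-.085,.9964]);ex=np.array([.9964,.085])
for h in ([0,0],): 
  p=O+h[0]*ex+h[1]*ey; print(p,go(o,[*p,o["eef_pos"][2]],94.9))
```

```text
[ 0.58498176 -0.25862761  0.13962301] [-0.77930513 -0.08928477 -2.68085295] 0.4779334795595035
[0.5645 0.157 ] [ 6.385e+00  4.112e+01 -4.200e-02 -1.000e-03  1.000e-03 -1.900e-01]
```

View pics/w2.png

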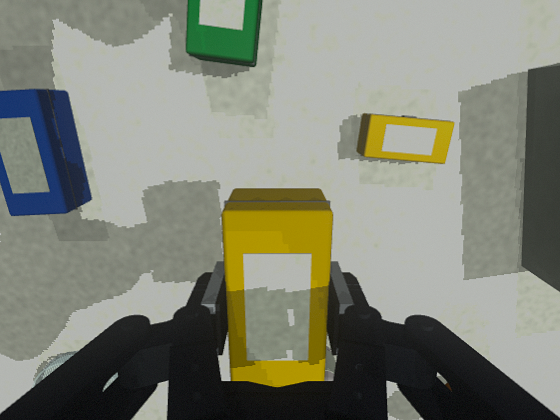

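The box is held level between the pads, filling columns 222–332. I'll raise it over the blue grip and carry it across to the chamber.

Call:
apply_moves([
  [[0,0,-3,0,0,0,0],[0.5,3,-5.5,0,0,-0.03,0],[1,7,-6,0,0,-0.06,0],[1.7,11.2,-6,0,0,-0.1,0],[2.4,15.4,-6,0,0,-0.13,0],[3,19.6,-6,0,0,-0.16,0],[3.7,23.8,-6,0,0,-0.19,0],[4.3,28,-6,0,0,-0.19,0]],
])

```text
time_s: 5.2
eef_pos: [0.5696, 0.0263, 0.1964]
eef_rot: [-0.002, -0.043, 0.999, 0.0]
wrist_force: [-0.2, 0.5, -1.5]
opening: 0.479
```

Run:
```python
from bench import *
from h import *
o=get_obs(); print(o["eef_pos"])
print(go(o,[.5645,.157,.2],94.9))
```

```text
[0.56956581 0.026348   0.19638521]
[-6.1300e-01  1.3061e+01 -3.5000e-01  1.0000e-03 -4.0000e-03  0.0000e+00]
```

Call:
apply_moves([
  [[-0.2,4,0,0,0,0,0],[-0.4,8,0,0,0,0,0],[-0.5,11,0,0,0,0,0],[-0.6,13,0,0,0,0,0],[-0.6,13,0,0,0,0,0],[-0.6,13,0,0,0,0,0]],
])

```text
time_s: 5.8
eef_pos: [0.5652, 0.1545, 0.1968]
eef_rot: [-0.002, -0.043, 0.999, -0.0]
wrist_force: [0.2, -0.6, -2.6]
opening: 0.48
```

Run:
```python
from bench import *
from h import *
o=get_obs(); print(o["eef_pos"],o["wrist_force"]); c=get_calibration("wrist")
a=camera("wrist");b=camera("top")
cv2.imwrite("pics/w3.png",np.hstack([cv2.resize(a,(400,300)),cv2.resize(b[90:270,60:300],(400,300))])[:,:,::-1])
O=np.array([.5645,.157]);ey=np.array([-.085,.9964]);ex=np.array([.9964,.085])
d=o["eef_pos"][:2]-O; print("hatch xy",d@ex,d@ey)
```

```text
[0.56518484 0.15452345 0.19684053] [ 0.2073521  -0.61820479 -2.60597786]
hatch xy 0.00047186927742749046 -0.0025258497023620406
```

View pics/w3.png

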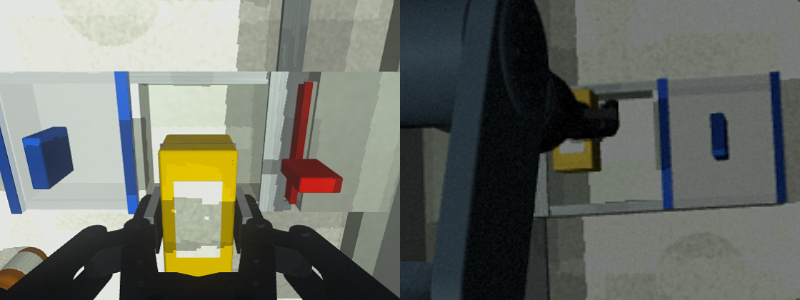

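The box is centred over the mouth. In the wrist half, the mouth spans columns 128–268 and the box 160–237. I'll lower it, gently at the end.

Call:
apply_moves([
  [[0,0,4,0,0,0,0],[0,0,8,0,0,0,0],[0,0,11,0,0,0,0],[0,0,13,0,0,0,0],[0,0,14,0,0,0,0],[0,0,14.6,0,0,0,0],[0,0,15,0,0,0,0],[0,0,15,0,0,0,0]],
])

```text
time_s: 6.7
eef_pos: [0.5667, 0.1543, 0.0491]
eef_rot: [0.0, -0.042, 0.999, -0.0]
wrist_force: [-0.4, -0.3, -2.4]
opening: 0.477
```

Call:
apply_moves([
  [[0,0,0.2,0,0,0,0],[0,0,0.4,0,0,0,0],[0,0,0.6,0,0,0,0],[0,0,0.7,0,0,0,0],[0,0,0.7,0,0,0,0],[0,0,0.7,0,0,0,0]],
])

```text
time_s: 7.3
eef_pos: [0.5662, 0.1546, 0.0416]
eef_rot: [-0.0, -0.043, 0.999, 0.0]
wrist_force: [0.2, 0.2, -1.8]
opening: 0.476
```

Call:
apply_moves([
  [[0,0,0.1,0,0,0,0],[0,0,0.2,0,0,0,0],[0,0,0.3,0,0,0,0],[0,0,0.3,0,0,0,0]],
])

```text
time_s: 7.7
eef_pos: [0.5663, 0.1546, 0.0388]
eef_rot: [0.0, -0.043, 0.999, -0.0]
wrist_force: [-0.6, 0.0, 0.2]
opening: 0.475
```

Call:
apply_moves([
  [[0,0,0.05,0,0,0,0],[0,0,0.05,0,0,0,0.55],[0,0,0.05,0,0,0,0.7],[0,0,0.05,0,0,0,0.7],[0,0,0.05,0,0,0,0.7],[0,0,0.05,0,0,0,0.7],[0,0,0.05,0,0,0,0.7]],
])

```text
time_s: 8.4
eef_pos: [0.5662, 0.1545, 0.0381]
eef_rot: [-0.0, -0.043, 0.999, -0.0]
wrist_force: [0.3, -0.4, 0.1]
opening: 0.7
```

Call:
apply_moves([
  [[0,0,-1,0,0,0,0.7],[0,0,-3,0,0,0,0.7],[0,0,-6,0,0,0,0.7],[0,0,-10,0,0,0,0.7],[0,0,-13,0,0,0,0.7],[0,0,-15,0,0,0,0.7],[0,0,-15,0,0,0,0.7],[0,0,-15,0,0,0,0.7]],
])

```text
time_s: 9.2
eef_pos: [0.5663, 0.1546, 0.1886]
eef_rot: [0.001, -0.043, 0.999, -0.0]
wrist_force: [-0.1, 0.0, -0.2]
opening: 0.703
```

Run:
```python
from bench import *
from h import *
o=get_obs(); print(o["eef_pos"],o["opening"]); c=get_calibration("wrist")
a=camera("wrist"); cv2.imwrite("pics/w4.png",a[:,:,::-1])
O=np.array([.5645,.157]);ey=np.array([-.085,.9964]);ex=np.array([.9964,.085])
for n,z in (("yellow",.044),("blue",.119),("red",.119)):
  for k in blobs(a,*COL[n],200):
    w=onplane(c,k[:,0].astype(float),z)[:,:2]; r=cv2.minAreaRect((w*1000).astype(np.float32))
    d=np.array(r[0])/1000-O; print(n,cv2.boundingRect(k),[np.round(v,1) for v in r],"hatch",(d@ex).round(4),(d@ey).round(4))
```

```text
[0.56627759 0.15456342 0.18860486] 0.7025433047837958
yellow (251, 150, 52, 99) [array([565.3, 154.2]), array([84.2, 41.2]), np.float64(5.1)] hatch 0.0006 -0.0029
blue (0, 215, 23, 88) [array([596.8, -15.7]), array([60.7,  9.6]), np.float64(4.3)] hatch 0.0175 -0.1748
blue (21, 179, 70, 90) [array([569.9,  22.5]), array([57.8, 40.8]), np.float64(4.9)] hatch -0.0061 -0.1345
blue (155, 98, 34, 183) [array([545.7,  91.6]), array([111. ,  10.5]), np.float64(4.9)] hatch -0.0243 -0.0636
red (397, 113, 91, 176) [array([537.4, 246.7]), array([106.5,  53.5]), np.float64(21.0)] hatch -0.0193 0.0917
```

View pics/w4.png

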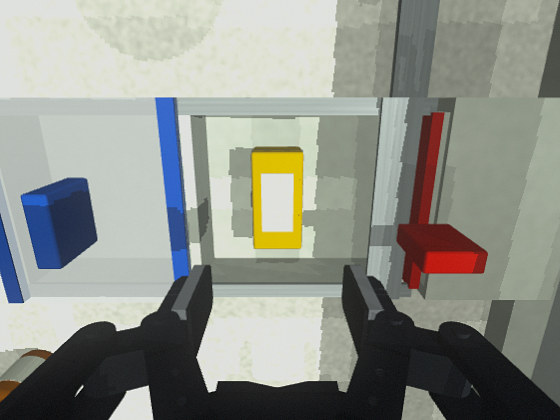

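The box stands in the chamber, released, at hatch (0,-3) mm: yellow at (277,198), upright. Next is the blue grip.

Run:
```python
from bench import *
from h import *
import json
o=get_obs(); c=get_calibration("wrist")
print("red top",onplane(c,[[423,252],[487,250],[485,272],[427,272],[455,261.5]],.119).round(3).tolist())
print("blue top",onplane(c,[[22,197],[83,180],[52,184],[26,210],[86,192]],.119).round(3).tolist())
print(go(o,[.577,.0065,.18],94.9))
```

```text
red top [[0.567, 0.245, 0.119], [0.562, 0.285, 0.119], [0.577, 0.288, 0.119], [0.58, 0.251, 0.119], [0.572, 0.267, 0.119]]
blue top [[0.552, 0.002, 0.119], [0.539, 0.039, 0.119], [0.543, 0.021, 0.119], [0.56, 0.003, 0.119], [0.546, 0.04, 0.119]]
[ 1.2600e-01 -1.4843e+01  7.4500e-01  0.0000e+00 -1.0000e-03 -0.0000e+00]
```

Call:
apply_moves([
  [[0,-4,0,0,0,0,0.7],[0,-8,0,0,0,0,0.7],[0.1,-12,0.5,0,0,0,0.7],[0.1,-14.8,0.7,0,0,0,0.7],[0.1,-14.8,0.7,0,0,0,0.7],[0.1,-14.8,0.7,0,0,0,0.7],[0.1,-14.8,0.7,0,0,0,0.7]],
])

```text
time_s: 9.95
eef_pos: [0.5772, 0.0079, 0.1802]
eef_rot: [-0.001, -0.043, 0.999, 0.0]
wrist_force: [0.2, -0.6, -0.1]
opening: 0.7
```

Run:
```python
from bench import *
from h import *
o=get_obs(); print(o["eef_pos"]); c=get_calibration("wrist")
a=camera("wrist"); cv2.imwrite("pics/w5.png",a[:,:,::-1])
for k in blobs(a,*COL["blue"],200):
    w=onplane(c,k[:,0].astype(float),.119)[:,:2]; r=cv2.minAreaRect((w*1000).astype(np.float32))
    print(cv2.boundingRect(k),[np.round(v,1) for v in r])
```

```text
[0.57720376 0.00794046 0.18017821]
(267, 184, 27, 94) [array([570.5,   8.9]), array([58.4, 15.2]), np.float64(4.7)]
(362, 101, 33, 177) [array([543.8,  61.3]), array([102.6,   9.5]), np.float64(4.9)]
(165, 100, 31, 176) [array([552.3, -48.2]), array([101.7,   9.5]), np.float64(4.9)]
```

View pics/w5.png

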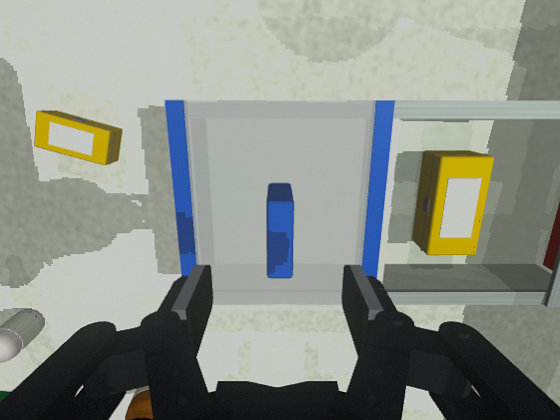

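The blue grip at (280,230) lies midway between the jaws. I'll go down and grip it.

Call:
apply_moves([
  [[0,0.1,3,0,0,0,0.7],[0,0.1,5.5,0,0,0,0.7],[0,0.1,7,0,0,0,0.7],[0,0.1,7.2,0,0,0,0.6],[0,0.1,7.2,0,0,0,0],[0,0.1,7.2,0,0,0,0],[0,0.1,7.2,0,0,0,0],[0,0.1,7.2,0,0,0,0]],
])

```text
time_s: 10.8
eef_pos: [0.5788, 0.008, 0.1108]
eef_rot: [0.001, -0.043, 0.999, -0.0]
wrist_force: [-0.8, 1.8, 6.3]
opening: 0.178
```

Call:
apply_moves([
  [[0,0,0,0,0,0,0],[0,0,0,0,0,0,0],[0,0,0,0,0,0,0],[0,0,0,0,0,0,0]],
])

```text
time_s: 11.2
eef_pos: [0.5788, 0.008, 0.1108]
eef_rot: [0.001, -0.043, 0.999, -0.0]
wrist_force: [-0.6, 1.6, 6.2]
opening: 0.176
```

Call:
apply_moves([
  [[0,1,0,0,0,0,0],[0,3,0,0,0,0,0],[0,5,0,0,0,0,0],[0,7,0,0,0,0,0],[0,9,0,0,0,0,0],[0,11,0,0,0,0,0],[0,12.5,0,0,0,0,0],[0,13,0,0,0,0,0]],
])

```text
time_s: 12.0
eef_pos: [0.5677, 0.1384, 0.1108]
eef_rot: [0.002, -0.043, 0.999, -0.0]
wrist_force: [-1.0, -2.6, 6.8]
opening: 0.177
```

Call:
apply_moves([
  [[0,0.3,0,0,0,0,0],[0,0.6,0,0,0,0,0],[0,0.9,0,0,0,0,0],[0,1.2,0,0,0,0,0],[0,1.4,0,0,0,0,0],[0,1.4,0,0,0,0,0]],
])

```text
time_s: 12.6
eef_pos: [0.5666, 0.1513, 0.1108]
eef_rot: [0.001, -0.043, 0.999, -0.0]
wrist_force: [-1.1, -0.7, 8.0]
opening: 0.176
```

Call:
apply_moves([
  [[0,0.2,0,0,0,0,0],[0,0.4,0,0,0,0,0],[0,0.4,0,0,0,0,0]],
])

```text
time_s: 12.9
eef_pos: [0.5663, 0.1552, 0.1108]
eef_rot: [0.001, -0.043, 0.999, -0.0]
wrist_force: [-1.2, -1.5, 6.3]
opening: 0.179
```

Call:
apply_moves([
  [[0,0.2,0,0,0,0,0],[0,0.3,0,0,0,0,0],[0,0.3,0,0,0,0,0]],
])

```text
time_s: 13.2
eef_pos: [0.5661, 0.1575, 0.1108]
eef_rot: [0.001, -0.043, 0.999, -0.001]
wrist_force: [-2.0, -3.5, 7.1]
opening: 0.178
```

Call:
apply_moves([
  [[0,0.2,0,0,0,0,0],[0,0.2,0,0,0,0,0]],
])

```text
time_s: 13.4
eef_pos: [0.5661, 0.1576, 0.1108]
eef_rot: [0.001, -0.042, 0.999, -0.002]
wrist_force: [-1.1, -12.7, 7.3]
opening: 0.177
```

The door is against its stop after 150 mm of travel, with 12.7 N. I'll relax, release, and go to the red grip, gripping it across its 40 mm with the same jaw direction.

Call:
apply_moves([
  [[0,-0.15,0,0,0,0,0],[0,-0.15,0,0,0,0,0.6],[0,-0.15,0,0,0,0,0.6],[0,-0.15,0,0,0,0,0.6],[0,-0.15,0,0,0,0,0.6],[0,-0.15,-3,0,0,0,0.7],[0,-0.15,-6.5,0,0,0,0.8],[0,-0.15,-8,0,0,0,0.8]],
])

```text
time_s: 14.2
eef_pos: [0.5664, 0.1593, 0.1923]
eef_rot: [0.002, -0.043, 0.999, 0.0]
wrist_force: [1.1, 0.4, 0.4]
opening: 0.8
```

Run:
```python
from bench import *
from h import *
o=get_obs(); print(o["eef_pos"],o["opening"]); print(go(o,[.576,.267,.19],94.9))
```

```text
[0.56637759 0.1593007  0.19234257] 0.7999866050671534
[-1.8780e+00  1.0648e+01  2.4300e-01  0.0000e+00  5.0000e-03  0.0000e+00]
```

Call:
apply_moves([
  [[-0.6,3.5,0,0,0,0,0.8],[-1.2,7,0,0,0,0,0.8],[-1.8,9.5,0,0,0,0,0.8],[-1.9,10.6,0,0,0.005,0,0.8],[-1.9,10.6,0,0,0.005,0,0.8],[-1.9,10.6,0,0,0.005,0,0.8]],
])

```text
time_s: 14.8
eef_pos: [0.5745, 0.2654, 0.1885]
eef_rot: [-0.003, -0.043, 0.999, -0.0]
wrist_force: [0.6, -0.2, 0.1]
opening: 0.801
```

Run:
```python
from bench import *
from h import *
o=get_obs(); print(o["eef_pos"]); c=get_calibration("wrist")
a=camera("wrist"); cv2.imwrite("pics/w6.png",a[:,:,::-1])
for k in blobs(a,*COL["red"],100):
    w=onplane(c,k[:,0].astype(float),.119)[:,:2]; r=cv2.minAreaRect((w*1000).astype(np.float32))
    print(cv2.boundingRect(k),[np.round(v,1) for v in r])
```

```text
[0.57449504 0.26542418 0.18852903]
(251, 87, 64, 184) [array([541.5, 266.4]), array([109.3,  38.4]), np.float64(3.6)]
```

View pics/w6.png

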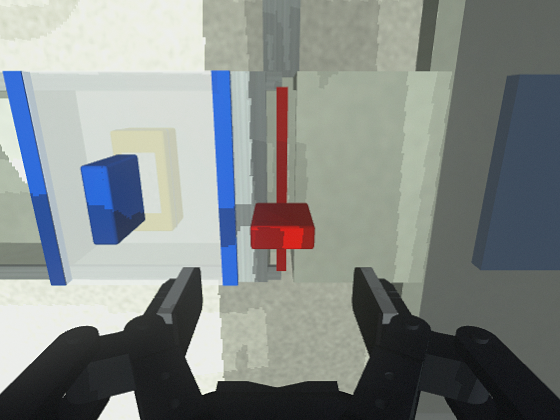

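The red grip's top face, around (282,238), is centred between the jaws, and the lid is shut over the box. I'll go down and grip.

Call:
apply_moves([
  [[0,0.1,3,0,0,0,0.8],[0,0.1,6,0,0,0,0.8],[0,0.1,7.8,0,0,0,0.8],[0,0.1,8,0,0,0,0.8],[0,0.1,8,0,0,0,0.3],[0,0.1,8,0,0,0,0.2],[0,0.1,8,0,0,0,0.2],[0,0.1,8,0,0,0,0.2]],
])

```text
time_s: 15.65
eef_pos: [0.5751, 0.2685, 0.1113]
eef_rot: [-0.001, -0.043, 0.999, 0.001]
wrist_force: [-0.6, 5.1, -0.1]
opening: 0.457
```

Call:
apply_moves([
  [[0,0,0,0,0,0,0.2],[0,0,0,0,0,0,0.2]],
])

```text
time_s: 15.85
eef_pos: [0.5752, 0.2685, 0.1113]
eef_rot: [-0.001, -0.043, 0.999, 0.001]
wrist_force: [-0.2, 4.1, 0.7]
opening: 0.454
```

Call:
apply_moves([
  [[1,0,0,0,0,0,0.2],[3,0,0,0,0,0,0.2],[5,0,0,0,0,0,0.2],[7,0,0,0,0,0,0.2],[9,0,0,0,0,0,0.2],[11,0,0,0,0,0,0.2],[12,0,0,0,0,0,0.2],[12.4,0,0,0,0,0,0.2]],
])

```text
time_s: 16.65
eef_pos: [0.4509, 0.2579, 0.1113]
eef_rot: [-0.001, -0.043, 0.999, 0.001]
wrist_force: [2.1, 7.5, -5.4]
opening: 0.454
```

Call:
apply_moves([
  [[0.2,0,0,0,0,0,0.2],[0.4,0,0,0,0,0,0.2],[0.4,0,0,0,0,0,0.2]],
])

```text
time_s: 16.95
eef_pos: [0.4475, 0.2576, 0.1113]
eef_rot: [-0.001, -0.043, 0.999, 0.001]
wrist_force: [-0.1, 6.4, -2.5]
opening: 0.454
```

Call:
apply_moves([
  [[0.2,0,0,0,0,0,0.2],[0.3,0,0,0,0,0,0.2],[0.3,0,0,0,0,0,0.2]],
])

```text
time_s: 17.25
eef_pos: [0.4455, 0.2575, 0.1114]
eef_rot: [0.0, -0.043, 0.999, 0.001]
wrist_force: [3.5, 7.7, -6.9]
opening: 0.454
```

Call:
apply_moves([
  [[-0.1,0,0,0,0,0,0.2],[-0.1,0,0,0,0,0,0.7],[-0.1,0,0,0,0,0,0.8],[-0.1,0,0,0,0,0,0.8],[-0.1,0,0,0,0,0,0.8],[-0.1,0,-3,0,0,0,0.8],[-0.1,0,-7,0,0,0,0.8],[-0.1,0,-10,0,0,0,0.8]],
])

```text
time_s: 18.05
eef_pos: [0.4457, 0.2561, 0.2119]
eef_rot: [-0.002, -0.042, 0.999, -0.0]
wrist_force: [1.0, 0.0, -0.2]
opening: 0.799
```

Call:
apply_moves([
  [[0,-4,0,0,0,0,0.8],[0,-8,0,0,0,0,0.8],[0,-12,0,0,0,0,0.8],[0,-16,0,0,0,0,0.8],[0,-20,0,0,0,0,0.8],[0,-20,0,0,0,0,0.8],[0,-20,0,0,0,0,0.8]],
])

```text
time_s: 18.75
eef_pos: [0.4624, 0.0561, 0.2099]
eef_rot: [-0.002, -0.041, 0.999, 0.0]
wrist_force: [0.4, 0.7, -0.0]
opening: 0.801
```

Run:
```python
from bench import *
from h import *
o=get_obs(); print(o["eef_pos"],o["wrist_force"],np.abs(o["dq"]).max()); c=get_calibration("scene")
a=camera("scene"); cv2.imwrite("pics/end.png",cv2.resize(cv2.convertScaleAbs(a[150:420,180:500,::-1],alpha=1.6),None,fx=2,fy=2))
```

```text
[0.46236666 0.0561322  0.20994944] [ 0.35079631  0.69881962 -0.01142981] 0.0444178380581157
```

View pics/end.png

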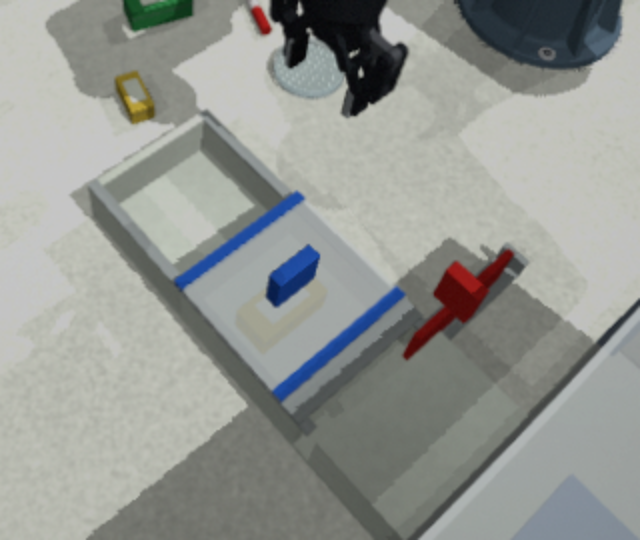

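The final view shows the lid shut over the box (box seen through it at (280,310)), the red panel slid out of the side with its grip at (460,290), and the robot clear of everything. I'm handing in.

```bash
python3 -c "
from bench import *
print(hand_in())"
```

```text
the job is handed in; nothing more can be done
None
```

I passed the yellow slide box in to the hatch and handed the job in at about 19 s of the 61 s allowed. `hand_in()` gives no verdict, so the result below rests on my own checks.

- **Box:** I chose the larger yellow box (about 83 x 42 mm; the small one measured about 58 x 30 mm). I set it on the chamber floor, and the last camera fix put it at about (1, -3) mm in the hatch frame, upright. Using the lid's stop as the reference for the hatch's position, that becomes about (0, -9) mm, still well inside the limits.
- **Outer door:** it slid shut over about 150 mm of travel and stopped hard, with the wrist force rising to 12.7 N.
- **Inner door:** I opened it only after the outer door was shut. The gripper moved it about 130 mm of its 130 mm. I did not feel a clear end stop, so that figure comes from the arm's travel and is well over the 110 mm needed.
- **Final picture:** it shows the lid shut over the box, the red panel slid out to the side, and the robot clear of everything.

The checks disagreed on small points. The hatch position from the first pictures and from the door's stop differed by about 6 mm in y, and the red grip's position differed by about 4 mm between views. Both were within tolerance. No check failed.

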